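# Clamp a watch case in an eccentric case holder

## Task

Clamp the round steel watch case with the black dial in the aluminium case holder for bezel work. Turn the holder's black wing knob back until the white eccentric is well open, lay the case flat, dial up, between the eccentric and the white V jaw and let go of it, then turn the knob clockwise until the lobe has pushed the case home into the V and bears on it firmly, about 10 newtons and never the 30 that would mark it. Leave it clamped, and leave the other things on the bench alone.

Things in the scene. Friction and masses are not known exactly. Their poses are not given: they have to be found in the camera images.
- watch_case: loose round steel watch case with a black dial, 37 mm across, 10 mm high, about 40 g; origin at the centre of its underside, z up through the dial. Round all about: grasp it across the rim in any direction
- holder: aluminium plate 112 x 72 x 12 mm, fixed to the bench, with a white-faced sprung V jaw at its +x end and a white eccentric with black wing knob at its -x end; origin at the centre of its underside, top face 12 mm up, x along the clamping line from eccentric to jaw, y across. The V (90 degrees, 34 mm wide, 8 mm high) opens towards the eccentric
- seat (a point): point on the plate's top face, 7 mm to +x of the plate's centre, axes as the holder's: centre of the case when home in the V, if the jaw stood at mid-adjustment. The jaw is screwed down anywhere up to 2.5 mm to either side of that along x; this is not measured. A case set down about 4.5 mm to -x of here goes in freely (2 mm of play each way) while the knob stands below 0.4 rad
- knob_angle (a joint): knob and eccentric, rad: 0 (lobe away from the jaw, open) to 2.6, growing clockwise from above; starts at 1.3 to 1.8. Stays where it is left; turning it free takes a steady 0.15 N m. The lobe meets a case that is home in the V at some angle from 1.15 to 1.9; beyond, the jaw's springs give and the squeeze rises about 10 N per 0.1 rad, the turning torque about 0.11 N m per 10 N
- knob_grip (a point): on the pivot axis (35 mm to -x and 8 mm to -y of the seat) at mid-height of the knob's wing, 49 mm above the bench. The wing is a black bar 12 mm thick, 36 mm long, 22 mm high (38 to 60 mm above the bench); its length lies along the holder's y at angle 0 and turns with the knob
- eccentric: white plastic eccentric disc, 34 mm across, 7.5 mm thick, 13 to 20.5 mm above the bench, one body with the knob; it turns about a pivot 7 mm off its own centre. Origin on the pivot axis at the plate's top face; the lobe lies to -x of the origin in its own frame
- gold_head: bystander: small gold watch head with lugs, 34 x 25 x 10 mm; origin at centre of underside
- movement: bystander: square brass movement on pillars, 32 x 28 x 14 mm; origin at centre of underside
- tweezers: bystander: steel tweezers with blue grips, 86 mm long along its y; origin at centre of underside
- opener: bystander: black-handled case opener, 84 mm long along its y; origin at centre of underside
- plain_tool: bystander: pen-like chrome tool, 124 mm long along its y; origin at centre of underside
Things that resemble listed ones, but are neither listed nor needed, are in the scene too. What is shaped like the watch_case but orange or turquoise is not meant.

How it is judged:
On the way, in this order (a step that is already met when the one before it is completed fails the run):
1. the eccentric is turned back, clear of where the case goes (knob below 0.6 rad) (value of joint knob_angle below 0.6 rad), for 0.1 s.
2. the case lies flat on the holder between jaw and eccentric, released, not yet clamped (x of watch_case in the frame of seat between -0.009 and 0.003 m and y of watch_case in the frame of seat between -0.008 and 0.008 m and z of watch_case in the frame of seat between -0.0015 and 0.0015 m and angle between watch_case's own z axis and vertical below 0.06 rad and contact force between the fingers and watch_case below 0.05 N), for 0.2 s.
3. the eccentric bears on the case with more than 5 N (contact force between eccentric and watch_case above 5 N), for 0.3 s.
At the end, for the whole second after the job is handed in: The case lies flat and dial up on the plate (within 1.5 mm in height, 0.06 rad), 4 mm to -x to 5.5 mm to +x of the seat point and within 2 mm of it across, at rest, with the eccentric bearing on it with 5 to 16 N; the knob is still and let go of (contact force between eccentric and watch_case between 5 and 16 N and x of watch_case in the frame of seat between -0.004 and 0.0055 m and y of watch_case in the frame of seat between -0.002 and 0.002 m and z of watch_case in the frame of seat between -0.0015 and 0.0015 m and angle between watch_case's own z axis and vertical below 0.06 rad and linear speed of watch_case below 0.005 m/s and velocity of joint knob_angle between -0.05 and 0.05 rad/s); the robot touches nothing.
It fails at once if the eccentric squeezes the case with more than 30 N (contact force between eccentric and watch_case above 30 N).
It fails at once if another thing on the bench is shifted by more than 15 mm (distance of any of gold_head, movement, tweezers, opener, plain_tool from where it was at the start of the episode above 0.015 m).
It also fails if it takes over 72 s, if anything falls off the work surface, if the arm or the gripper's body presses on something with over 40 N, if the wrist force passes 120 N, or if a joint passes its speed limit or range.

## Robot

A 6-joint arm with a two-finger parallel gripper is mounted at the origin on a cart in front of the work surface, level with it; the furniture and walls round the work are solid. World frame = base frame: x ahead of the robot, y to its left, z up, the work surface at z = 0. Lengths are in m, angles in rad, forces in N, time in s.
With the tool pointing down it reaches from about 0.425 to 0.95 m from the base axis. Payload 3.5 kg.
Tool frame: the origin (TCP) lies midway between the tips of the shut fingers; the grasp point (between the pads) lies 19 mm behind it; z points along the fingers, y is the line along which they close (so a half turn about z gives the same grasp; the last joint's range is limited). The gripper opens to 85 mm and grips with 20 to 120 N. Pads are 22 mm wide; open, the fingers measure 114 mm over their backs; the gripper's body (76 mm by 85 mm) begins 54 mm behind the grasp point. The pads swing forward as they close: fully open they stand 13 mm farther back than shut.
Start: joints at [-1.349, 0.286, 1.577, -0, 1.279, -0.15], TCP at [0.245, -0.629, 0.231] pointing down, gripper open.
Joint ranges: [-2.77, 2.77], [-0.9, 2.22], [0.21, 2.48], [-1.53, 4.67], [0.24, 2.81], [-2.84, 2.84]. Speed limits (rad/s): [2.79, 2.79, 3.14, 3.14, 3.14, 3.14].

## Interface

Orientations are given as a unit quaternion [x, y, z, w].
In Python, from plant import ctrl gives the robot as it stands.
- The arm moves only by the tool send_rows, never from a script. Its argument "series" is a list that holds one entry, the list of rows, each a list of 7 numbers: the shift along the tool's x, y, z in cm, then the turn, a rotation vector about the tool's x, y, z in rad, then the opening, from -1 (shut) to 1 (fully open). In form: [[[x, y, z, rx, ry, rz, jaw], ...]]. A call has 1 to 10 rows; each row shifts and turns the commanded pose from where the row before left it, along the tool's axes as they then stand; what a row does not reach is not made up. A row lasts 1/8 s, in which the tool goes at most 62.5 mm and 10.7 degrees, less where a joint would pass 70% of its speed; a pose out of reach is approached as far as the arm can. A call is refused whole if a number of a shift passes 6.25 or a number of a turn 0.188, either way. A call with a gripper value outside its range is refused whole. The fingers move at their own pace and stop on an object; "force" is the grip in N (left out, the last holds). Time passes only in rows, so rows that do not move let the fingers close. It gives the time, the measured TCP pose, the force, the opening and the grip force at its end, in the units of the state.
- ctrl.get_state(): the state, without advancing time (a new reading comes with each control period).
- ctrl.read_camera(name): name is "side" or "top" or "wrist"; returns a dict with "img" (400x640x3 uint8, red, green, blue), "fx", "fy", "cx", "cy" (pixels), "R" (3x3) and "t" (3): a world point X has camera coordinates R X + t; the wrist camera has in their place "hand_eye" (4x4, takes a point from camera to tool coordinates, whose origin is the TCP and whose axes are the flange's). Camera axes: x right, y down, z forward; pixel columns grow to the right and rows downward; lengths in m; the calibration is good to about 2 mm. A picture is of the moment at which its call begins: read the wrist's pose just before it. There is no depth.
- ctrl.sign_off(): hands the job in; it is judged then, once.
The state is a dict: "time": time; "qpos": joint angles; "dq": joint speeds; "joint_efforts": joint torques, N m; "eef_pos": TCP position; "tcp_rot": TCP orientation; "contact_force": force on the tool from outside, world axes, zero at the start; "wrist_torque": the same for the moment, N m; "opening": opening from 0.0 (shut) to 1.0 (fully open); "finger_force": force on a finger pad.
Only numpy, scipy, OpenCV 4.12 (cv2) and the standard library are available. Lean on these libraries where they do the work, as an engineer would, in place of code of your own. Each camera call takes 0.05 s, during which the arm holds its last target. There are 200 camera calls.

## Working session

There is one attempt and no reset: what is moved stays moved. The work goes in short steps, Python scripts to look and compute and a tool call to move; the robot and the scene stay as the last step left them, time stands still between calls to the robot, and variables do not carry over. Pictures are saved under pics/ and viewed, at most 10 in all, crops included, and the job is handed in when it is done.

Besides the shell and the picture viewer there is one more tool, called after ">>>" as name(argument=value, ...) on one line, values as JSON. send_rows: Moves the arm, as the interface text tells. Its arguments: {"type":"object","properties":{"series":{"type":"array"},"force":{"type":"number"}},"required":["series"]}

```bash
mkdir -p pics; ls; cat > h.py <<'E'
import numpy as np, cv2
from plant import ctrl
from scipy.spatial.transform import Rotation as Ro
def cam(n):
    s=ctrl.get_state(); c=ctrl.read_camera(n)
    K=np.array([[c['fx'],0,c['cx']],[0,c['fy'],c['cy']],[0,0,1.]])
    if n=='wrist':
        H=np.array(c['hand_eye']); Rt=Ro.from_quat(s['tcp_rot']).as_matrix()
        Rw=Rt@H[:3,:3]; o=Rt@H[:3,3]+np.array(s['eef_pos'])
    else:
        Rw=np.array(c['R']).T; o=-Rw@np.array(c['t'])
    return np.array(c['img']),K,Rw,o
def ray(u,v,K,Rw,o):
    d=Rw@np.linalg.inv(K)@np.array([u,v,1.]); return d/np.linalg.norm(d)
def onz(u,v,z,K,Rw,o):
    d=ray(u,v,K,Rw,o); return o+d*(z-o[2])/d[2]
def proj(X,K,Rw,o):
    p=K@(Rw.T@(np.array(X)-o)); return p[:2]/p[2]
def tri(*obs): # (u,v,cam)
    A=0;b=0
    for u,v,c in obs:
        d=ray(u,v,*c[1:]);P=np.eye(3)-np.outer(d,d);A=A+P;b=b+P@c[3]
    return np.linalg.solve(A,b)
def save(n,img,s=1): cv2.imwrite('pics/'+n,cv2.resize(img[:,:,::-1],None,fx=s,fy=s,interpolation=cv2.INTER_CUBIC))
E
python3 - <<'E'
from h import *
print(ctrl.get_state())
for n in ('top','side'):
    c=cam(n); save(n+'0.png',c[0]); print(n,c[1].tolist(),c[3],c[2][:,2])
E
```

```text
pics
{'time': 0.0, 'qpos': array([-1.34905471e+00,  2.87216175e-01,  1.57819844e+00, -1.75325818e-05,
        1.27857848e+00, -1.49966641e-01]), 'dq': array([ 0.00032031,  0.00208978, -0.0004005 ,  0.00140171,  0.00073709,
       -0.00147788]), 'joint_efforts': array([-4.18872705e-04, -4.05984342e+01, -2.92622459e+01, -1.44367082e-04,
        5.93338205e-03,  9.84098136e-07]), 'eef_pos': array([ 0.24506247, -0.62823257,  0.22990188]), 'tcp_rot': array([ 9.82777602e-01,  1.84788380e-01, -5.14499587e-05, -1.19914882e-03]), 'contact_force': array([-0.07710111, -0.81748566, -0.59424386]), 'wrist_torque': array([-0.00720421,  0.03269875,  0.02490813]), 'finger_force': 0.0, 'opening': 1.001417096687777}
top [[435.943656265712, 0.0, 317.76337097582774], [0.0, 435.943656265712, 201.52514675836446], [0.0, 0.0, 1.0]] [0.43538077 0.00715099 1.1097811 ] [ 0.11715771 -0.00913089 -0.99307135]
side [[430.8003421073273, 0.0, 319.6756457625793], [0.0, 430.8003421073273, 202.95600996460323], [0.0, 0.0, 1.0]] [0.19470123 0.63890004 0.67138444] [ 0.38917661 -0.67242632 -0.62959068]
```

View pics/top0.png

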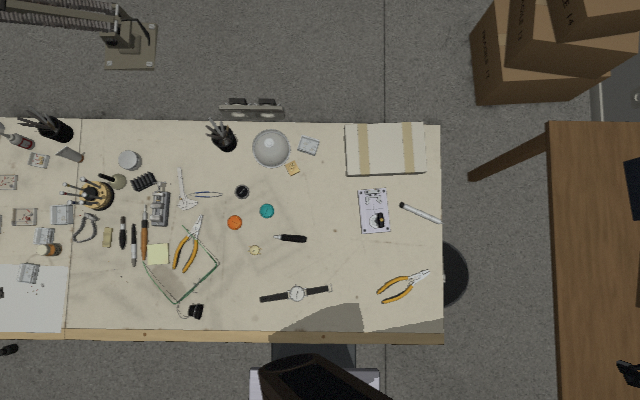

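View pics/side0.png

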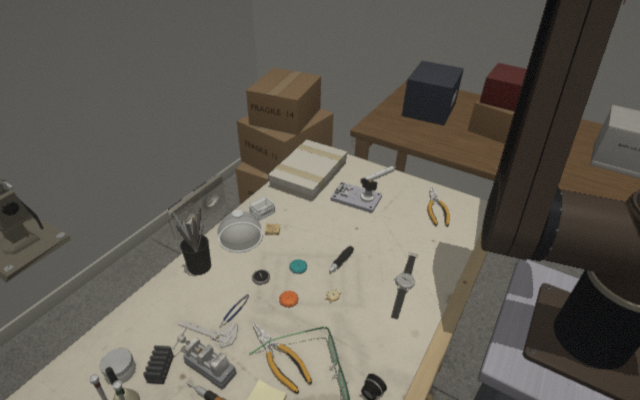

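Top view: case candidates are black dial/steel rim at (242,191), orange (234,222) and turquoise (267,211). The black-dial one fits the description. The holder is at about (375,211), with its knob at about (377,220). I'll confirm in enlarged crops.

```bash
python3 - <<'E'
from h import *
a=cam('top'); b=cam('side')
r=lambda im,s:cv2.resize(im,(s,s),interpolation=cv2.INTER_CUBIC)
out=np.hstack([np.vstack([r(a[0][165:235,205:275],280),r(b[0][240:310,240:310],280)]),
 ])
h=np.vstack([r(a[0][180:240,345:405],280),r(b[0][165:225,325:385],280)])
save('crop1.png',np.hstack([out,h]))
print('case',onz(242,191,.01,*a[1:]),tri((242,191,a),(261,277,b)))
for p in [(361,190),(386,187),(390,230),(365,233),(377,220)]: print(p,onz(*p,.012,*a[1:]))
E
```

```text
case [0.5890119  0.19006603 0.01      ] [ 0.58909322  0.19106767 -0.00075658]
(361, 190) [ 0.59618885 -0.11260384  0.012     ]
(386, 187) [ 0.60494958 -0.1763996   0.012     ]
(390, 230) [ 0.49551274 -0.18608962  0.012     ]
(365, 233) [ 0.48700877 -0.12300963  0.012     ]
(377, 220) [ 0.52026771 -0.15330406  0.012     ]
```

View pics/crop1.png

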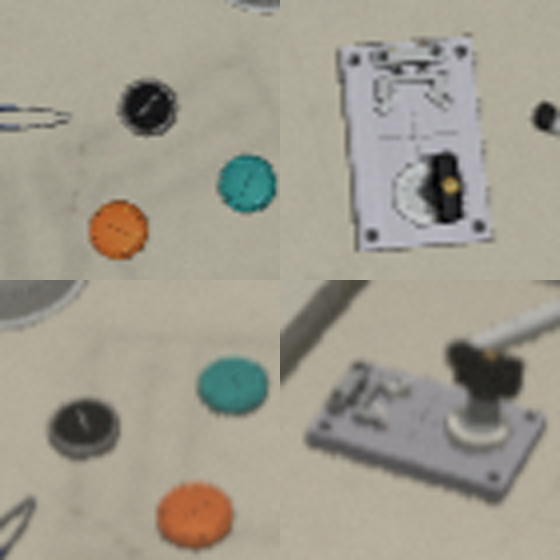

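Left crops: the case at top pixel (242,191) has a black dial and a steel rim, so it's the one meant; the other two are orange and turquoise. Right crops: the holder's V is at its far (+x world) end and the knob wing lies roughly along holder x. Next I'll move over the holder to look with the wrist camera.

>>> send_rows(series=[[[4.37,-3.37,0,0,0,0,1],[4.37,-3.37,0,0,0,0,1],[4.37,-3.37,0,0,0,0,1],[4.37,-3.37,0,0,0,0,1],[4.37,-3.37,0,0,0,0,1],[4.37,-3.37,0,0,0,0,1],[4.37,-3.37,0,0,0,0,1],[4.37,-3.37,0,0,0,0,1],[4.37,-3.37,0,0,0,0,1],[4.37,-3.37,0,0,0,0,1]]])

```text
time: 1.45
eef_pos: [0.5306, -0.1544, 0.2313]
tcp_rot: [0.983, 0.185, 0.0, 0.0]
contact_force: [0.9, -0.4, 0.8]
opening: 1.001
finger_force: 0.0
```

```bash
python3 - <<'E'
from h import *
s=ctrl.get_state();print(s['time'],s['eef_pos'],s['tcp_rot'],s['qpos'])
c=cam('wrist'); save('w1.png',c[0]); print(c[1][0,0],c[3],c[2]); print(ctrl.read_camera('wrist')['hand_eye'])
np.savez('w1.npz',img=c[0],K=c[1],R=c[2],o=c[3])
for X in [(.546,-.15,.012),(.52,-.153,.06)]: print(proj(X,*c[1:]))
E
```

```text
1.45 [ 0.53056539 -0.15440999  0.2313233 ] [9.82772131e-01 1.84821326e-01 7.46856923e-05 1.01047694e-04] [-4.66803428e-01  1.66768570e-02  1.87965917e+00 -7.37146787e-05
  1.24501522e+00  7.32236373e-01]
340.9950431689711 [ 0.59473241 -0.12928336  0.37362102] [[ 3.64292628e-01 -8.96037007e-01 -2.53788421e-01]
 [-9.31284473e-01 -3.50602457e-01 -9.89300140e-02]
 [-3.33890339e-04  2.72388691e-01 -9.62187242e-01]]
[[ 1.08932545e-03 -9.62156423e-01 -2.72495560e-01  6.89258206e-02]
 [ 9.99999246e-01  1.20238184e-03 -2.47911498e-04 -6.66656386e-05]
 [ 5.66173352e-04 -2.72495085e-01  9.62157008e-01 -1.42290079e-01]
 [ 0.00000000e+00  0.00000000e+00  0.00000000e+00  1.00000000e+00]]
[319.45320105 151.09756336]
[312.57820882 185.15264085]
```

View pics/w1.png

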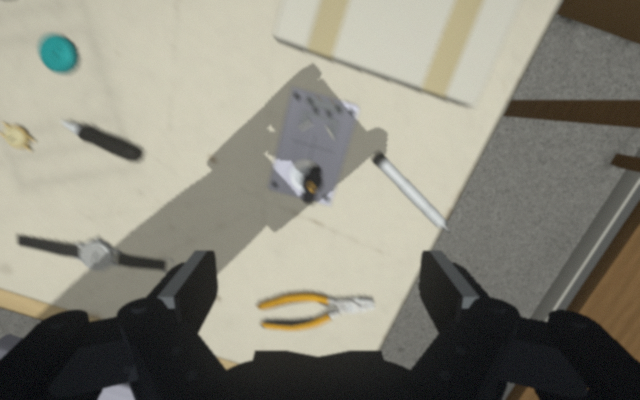

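The wrist view shows the holder at about (317,145) with the knob wing at (312,183), unobstructed but small. I'll go closer.

>>> send_rows(series=[[[1,0,4,0,0,0.1,1],[1,0,4,0,0,0.1,1],[1,0,4,0,0,0,1],[0,0,0,0,0,0,1]]])

```text
time: 2.05
eef_pos: [0.556, -0.1474, 0.1073]
tcp_rot: [0.996, 0.086, -0.004, -0.002]
contact_force: [0.1, 0.6, 0.3]
opening: 1.002
finger_force: 0.0
```

```bash
python3 - <<'E'
from h import *
c=cam('wrist'); s=ctrl.get_state();print(s['time'],s['eef_pos'])
np.savez('w2.npz',img=c[0],K=c[1],R=c[2],o=c[3])
p=proj((.546,-.15,.02),*c[1:]).astype(int);print(p)
x0=max(p[0]-110,0);y0=max(p[1]-90,0);print(x0,y0)
save('w2.png',c[0][y0:y0+180,x0:x0+220],3.3)
E
```

```text
2.1 [ 0.55757996 -0.14815098  0.11008469]
[319 214]
209 124
```

View pics/w2.png

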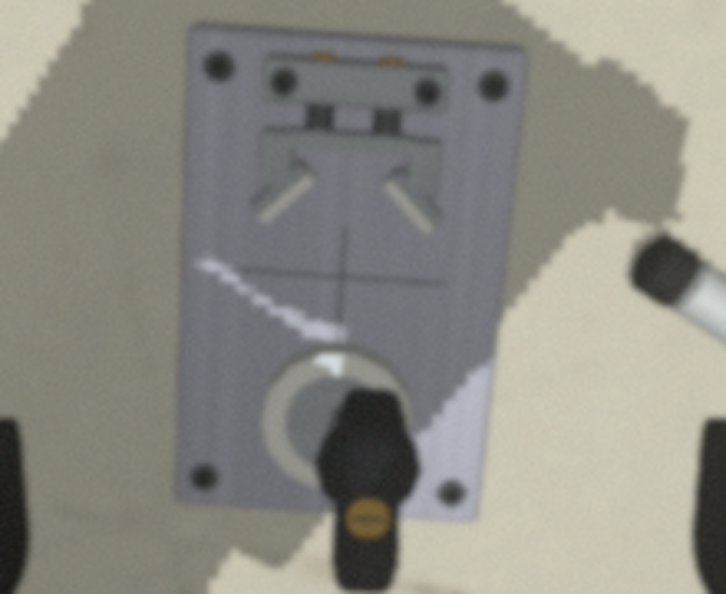

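The crop shows plate corners at (190,24), (526,48), (475,520) and (177,500), cross at (343,275), and the wing's gold cap at (368,518). The wing runs from (375,390) to (363,590).

```bash
python3 - <<'E'
from h import *
def L(f): d=np.load(f); return d['img'],d['K'],d['R'],d['o']
a=L('w1.npz'); b=L('w2.npz'); c=cam('wrist'); t=cam('top'); sd=cam('side')
s=ctrl.get_state();print(s['time'],s['eef_pos'],s['tcp_rot'])
np.savez('w3.npz',img=c[0],K=c[1],R=c[2],o=c[3])
P=[onz(209+u/3.3,124+v/3.3,.012,*c[1:]) for u,v in [(190,24),(526,48),(475,520),(177,500),(343,275),(370,275)]]
for p in P: print(p.round(4))
ctr=sum(P[:4])/4; ax=(P[0]+P[1]-P[2]-P[3])/2; ay=(P[0]+P[3]-P[1]-P[2])/2
print('ctr',ctr,'len',np.linalg.norm(ax),np.linalg.norm(ay),'yaw',np.arctan2(ax[1],ax[0]),np.arctan2(-ay[0],ay[1]))
def gold(im,p0,r=25):
    h=cv2.cvtColor(im,cv2.COLOR_RGB2HSV); m=cv2.inRange(h,(10,100,60),(35,255,255))
    k=np.zeros_like(m); cv2.circle(k,tuple(int(x) for x in p0),r,255,-1); m&=k
    M=cv2.moments(m,True); return (M['m10']/M['m00'],M['m01']/M['m00'],M['m00']) if M['m00'] else None
g={}
for n,im,X,r in [('w1',a,(.52,-.153,.06),25),('w3',c,(.52,-.153,.06),30),('top',t,(.52,-.153,.06),8),('side',sd,(.52,-.153,.06),10)]:
    g[n]=gold(im[0],proj(X,*im[1:]),r); print(n,g[n])
print('cap w1/w3',tri((*g['w1'][:2],a),(*g['w3'][:2],c)))
if g['top'] and g['side']: print('top/side',tri((*g['top'][:2],t),(*g['side'][:2],sd)),tri((*g['top'][:2],t),(*g['side'][:2],sd),(*g['w3'][:2],c)))
print('cap on .06',onz(*g['w3'][:2],.06,*c[1:]),'w1',onz(*g['w1'][:2],.06,*a[1:]))
e1=onz(209+375/3.3,124+390/3.3,.06,*c[1:]);e2=onz(209+363/3.3,124+590/3.3,.06,*c[1:])
print('wing',e1,e2,np.linalg.norm(e1-e2),np.arctan2(*(e1-e2)[1::-1]))
# black-dial case, top+side
for n,im,X in [('t',t,(.589,.190,.01)),('s',sd,(.589,.190,.01))]:
    p=proj(X,*im[1:]); print(n,p)
E
```

```text
2.25 [ 0.55979957 -0.14907755  0.1137719 ] [0.99632642 0.08561481 0.00164284 0.00103018]
[ 0.5979 -0.1046  0.012 ]
[ 0.6052 -0.1754  0.012 ]
[ 0.4935 -0.1871  0.012 ]
[ 0.4864 -0.1162  0.012 ]
[ 0.5487 -0.1457  0.012 ]
[ 0.5497 -0.1517  0.012 ]
ctr [ 0.54571844 -0.14584269  0.012     ] len 0.11219926109451932 0.07120166843273742 yaw 0.1042719101965031 0.10080205025120036
w1 (310.8, 186.61333333333334, 75.0)
w3 (318.25735294117646, 280.7132352941176, 136.0)
top None
side (370.0, 181.0, 1.0)
cap w1/w3 [ 0.51929296 -0.15324777  0.06462316]
cap on .06 [ 0.51674568 -0.15534145  0.06      ] w1 [ 0.5180539 -0.1519435  0.06     ]
wing [ 0.5431451  -0.15343809  0.06      ] [ 0.50113661 -0.15855572  0.06      ] 0.04231906064568188 0.12122642456817831
t [242.02584102 191.00504827]
s [260.2354753  272.97903391]
```

```bash
cat > m.py <<'E'
from h import *
def L(f): d=np.load(f); return d['img'],d['K'],d['R'],d['o']
b=L('w2.npz'); cam('wrist'); c=cam('wrist'); np.savez('w4.npz',img=c[0],K=c[1],R=c[2],o=c[3])
s=ctrl.get_state();print(s['time'],s['eef_pos'],s['tcp_rot'],s['dq'].round(3))
pts=np.float32([(209+u/3.3,124+v/3.3) for u,v in [(190,24),(526,48),(475,520),(177,500),(343,275),(368,518),(375,390),(363,590),(218,66),(493,86),(451,492),(204,477),(315,176),(386,184),(262,218),(432,232)]]).reshape(-1,1,2)
q,st,err=cv2.calcOpticalFlowPyrLK(cv2.cvtColor(b[0],7),cv2.cvtColor(c[0],7),pts,None,winSize=(21,21))
print(st.ravel(),err.ravel().round(1)); q=q.reshape(-1,2); print((q-pts.reshape(-1,2)).round(1).tolist())
P=[onz(*u,.012,*c[1:]) for u in q]
def fr(P):
    ctr=sum(P)/4; ax=(P[0]+P[1]-P[2]-P[3])/2; ay=(P[0]+P[3]-P[1]-P[2])/2
    print('ctr',ctr,'len',np.linalg.norm(ax),np.linalg.norm(ay),'yaw',np.arctan2(ax[1],ax[0]),np.arctan2(-ay[0],ay[1])); return ctr,np.arctan2(ax[1],ax[0])
ctr,y=fr(P[:4]); fr(P[8:12])
Rz=Ro.from_euler('z',y).as_matrix()
H=lambda X:(Rz.T@(X-ctr)).round(4)
print('cross',H(P[4]))
for i in (12,13,14,15): print('V',H(onz(*q[i],.020,*c[1:])))
for z in (.06,.064): print('cap',z,onz(*q[5],z,*c[1:]),H(onz(*q[5],z,*c[1:])))
print('pivot',ctr+Rz@[-.028,-.008,0])
E
python3 m.py
```

```text
2.35 [ 0.55978861 -0.14890884  0.11377975] [0.99632413 0.0856394  0.0017484  0.00103531] [ 0.004  0.004  0.005  0.001 -0.001  0.002]
[1 1 1 1 1 1 1 1 1 1 1 1 1 1 1 1] [1.3 4.6 1.5 1.3 4.2 3.5 2.  2.7 1.7 1.8 1.7 1.3 1.1 1.3 1.3 1.4]
[[-3.0999999046325684, 5.699999809265137], [-5.5, 4.199999809265137], [-4.800000190734863, 1.399999976158142], [-2.700000047683716, 1.7999999523162842], [-4.0, 3.0999999046325684], [-4.5, 0.699999988079071], [-4.5, 2.200000047683716], [-4.300000190734863, 0.0], [-3.0999999046325684, 5.5], [-5.800000190734863, 5.199999809265137], [-4.800000190734863, 1.399999976158142], [-2.799999952316284, 1.7999999523162842], [-3.9000000953674316, 4.300000190734863], [-4.699999809265137, 4.199999809265137], [-3.0999999046325684, 3.5999999046325684], [-5.0, 3.799999952316284]]
ctr [ 0.54467538 -0.1446473   0.012     ] len 0.11160287597115284 0.07075402923787777 yaw 0.10324785498846162 0.10711122581487947
ctr [ 0.54360262 -0.14466829  0.012     ] len 0.09580437627779313 0.057969637671251906 yaw 0.10301891308009736 0.10425538509545137
cross [ 0.0029 -0.0001 -0.    ]
V [0.0266 0.0071 0.008 ]
V [ 0.026  -0.0078  0.008 ]
V [0.017  0.0175 0.008 ]
V [ 0.0161 -0.0183  0.008 ]
cap 0.06 [ 0.51645488 -0.155423    0.06      ] [-0.0292 -0.0078  0.048 ]
cap 0.064 [ 0.51871021 -0.15504727  0.064     ] [-0.0269 -0.0077  0.052 ]
pivot [ 0.51764901 -0.15549051  0.012     ]
```

Results agree: holder yaw is 0.104, the pivot is at (0.5177, −0.1555), wing angle is about 1.55 and its top is about 62 mm up. Next I'll lower onto the knob.

>>> send_rows(series=[[[-4.3,-0.1,0,0,0,0.047,0.1],[0,0,3,0,0,0,0.1],[0,0,3,0,0,0,0.1],[0,0,2.3,0,0,0,0.1],[0,0,0,0,0,0,0.1],[0,0,0,0,0,0,0.1]]], force=50)

```text
time: 3.1
eef_pos: [0.5173, -0.1551, 0.03]
tcp_rot: [0.998, 0.062, 0.001, 0.001]
contact_force: [-0.8, -0.4, 0.9]
opening: 0.548
finger_force: 0.0
```

Position is within 0.5 mm of the target. Closing now.

>>> send_rows(series=[[[0,0,0,0,0,0,-1],[0,0,0,0,0,0,-1],[0,0,0,0,0,0,-1],[0,0,0,0,0,0,-1],[0,0,0,0,0,0,-1]]])

```text
time: 3.72
eef_pos: [0.5173, -0.1552, 0.03]
tcp_rot: [0.998, 0.062, 0.001, 0.001]
contact_force: [-2.2, -0.0, 6.0]
opening: 0.216
finger_force: 48.6
```

```bash
python3 - <<'E'
from h import *
s=ctrl.get_state();print(s)
E
```

```text
{'time': 3.725, 'qpos': array([-4.79163635e-01,  2.51687032e-01,  2.03196838e+00, -4.77296414e-04,
        8.55433963e-01,  9.66879166e-01]), 'dq': array([ 1.25570137e-03,  1.99373638e-04, -7.93436689e-04, -9.55650615e-05,
        1.20103330e-03,  1.01512778e-03]), 'joint_efforts': array([ 3.02560497e-01, -2.95316863e+01, -2.07751393e+01,  1.77849233e-01,
       -2.70377314e-01,  7.78650690e-03]), 'eef_pos': array([ 0.51729406, -0.15515504,  0.03004508]), 'tcp_rot': array([9.98044647e-01, 6.24922681e-02, 9.79589524e-04, 7.99701301e-04]), 'contact_force': array([-2.20130592, -0.03923812,  5.95999264]), 'wrist_torque': array([-0.09883726,  0.26743531,  0.01338035]), 'finger_force': 48.622146248817444, 'opening': 0.2158338323902273}
```

>>> send_rows(series=[[[0,0,0,0,0,-0.1,-1],[0,0,0,0,0,-0.14,-1],[0,0,0,0,0,-0.14,-1],[0,0,0,0,0,-0.14,-1]]], force=70)

```text
time: 4.22
eef_pos: [0.5172, -0.155, 0.0301]
tcp_rot: [0.948, 0.319, 0.001, 0.001]
contact_force: [-1.6, 1.0, 7.2]
opening: 0.201
finger_force: 68.2
```

```bash
python3 - <<'E'
from h import *
s=ctrl.get_state();print(s['wrist_torque'],s['contact_force'],s['opening'],s['tcp_rot'],s['eef_pos'])
c=cam('wrist'); save('k1.png',c[0][150:400,170:470],2)
E
```

```text
[ 0.04647794  0.26166149 -0.14645425] [-1.58181744  1.04874052  7.24268209] 0.20066508983167877 [9.47876811e-01 3.18635374e-01 7.66388850e-04 6.80183977e-04] [ 0.51724987 -0.15499189  0.03013248]
```

View pics/k1.png

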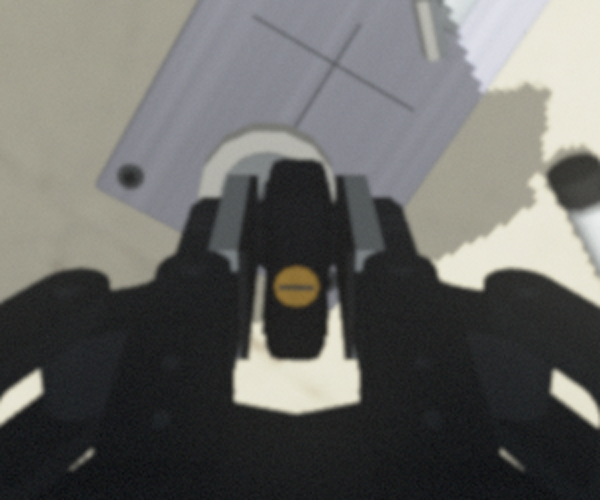

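The knob turns with the gripper: the wing is still aligned between the pads, and torque is 0.146 N m as expected. Continuing.

>>> send_rows(series=[[[0,0,0,0,0,-0.15,-1],[0,0,0,0,0,-0.15,-1],[0,0,0,0,0,-0.15,-1],[0,0,0,0,0,-0.15,-1],[0,0,0,0,0,-0.15,-1],[0,0,0,0,0,-0.1,-1],[0,0,0,0,0,0,-1],[0,0,0,0,0,0,-1]]])

```text
time: 5.28
eef_pos: [0.517, -0.1549, 0.0301]
tcp_rot: [0.733, 0.68, 0.0, 0.001]
contact_force: [-2.3, -0.1, 8.0]
opening: 0.198
finger_force: 68.3
```

```bash
python3 - <<'E'
from h import *
s=ctrl.get_state();print(s['wrist_torque'],s['contact_force'],s['tcp_rot'])
print(2*np.arctan2(s['tcp_rot'][1],s['tcp_rot'][0]))
E
```

```text
[0.08056092 0.34055284 0.00492265] [-2.32765348 -0.06863348  8.04724842] [7.33378902e-01 6.79819797e-01 1.49008352e-04 6.38560510e-04]
1.495034180453522
```

θ is about 0.18. I'll release, lift, and travel to above the watch case.

>>> send_rows(series=[[[0,0,0,0,0,0,0.2],[0,0,0,0,0,0,0.2],[0,0,0,0,0,0,0.2],[0,0,-4,0,0,0,0.2],[0,0,-5,0,0,0,0.2],[5,0.6,0,0,0,0,0.2],[5,0.6,0,0,0,0,0.2],[5,0.6,0,0,0,0,0.2],[5,0.6,0,0,0,0,0.2],[5,0.7,0,0,0,0,0.2]]])

```text
time: 6.52
eef_pos: [0.5661, 0.0941, 0.1181]
tcp_rot: [0.733, 0.68, -0.0, -0.0]
contact_force: [0.9, -1.2, 0.2]
opening: 0.597
finger_force: 0.0
```

>>> send_rows(series=[[[5,0.7,0,0,0,0,0.2],[5,0.7,0,0,0,0,0.2],[0,0,0,0,0,0,0.2],[0,0,0,0,0,0,0.2]]])

```text
time: 7.02
eef_pos: [0.5872, 0.191, 0.1177]
tcp_rot: [0.733, 0.68, -0.001, -0.0]
contact_force: [0.3, -0.5, -0.3]
opening: 0.598
finger_force: 0.0
```

```bash
python3 - <<'E'
from h import *
c=cam('wrist'); s=ctrl.get_state();print(s['time'],s['eef_pos'],s['tcp_rot'])
np.savez('c1.npz',img=c[0],K=c[1],R=c[2],o=c[3])
print(proj((.589,.190,.01),*c[1:]))
save('c1.png',c[0],1.25)
E
```

```text
7.075 [0.58729496 0.19036302 0.11784564] [ 7.33629608e-01  6.79549328e-01 -5.32060801e-04 -1.59328754e-04]
[320.67125698 194.81529576]
```

View pics/c1.png

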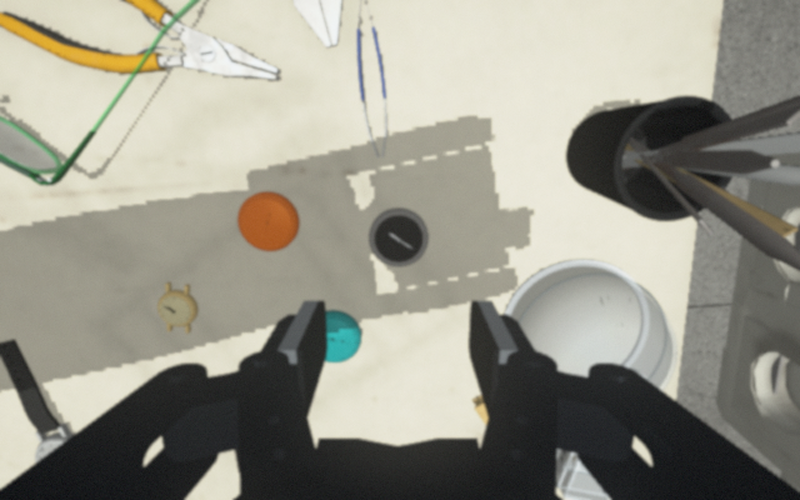

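The case is at (399,237) in the view (raw (319,190)) with a dark dial and a free corridor along the closing direction. Orange is at (268,221), turquoise at (342,336).

```bash
cat > case.py <<'E'
from h import *
def dial(im,p0,thr,r):
    g=cv2.cvtColor(im,7); m=cv2.inRange(g,0,thr); k=np.zeros_like(m); cv2.circle(k,tuple(int(round(x)) for x in p0),r,255,-1); m&=k
    cs,_=cv2.findContours(cv2.morphologyEx(m,cv2.MORPH_CLOSE,np.ones((5,5))),0,1); c=max(cs,key=cv2.contourArea); return cv2.fitEllipse(c)
def go(X,thr=60):
    cam('wrist'); c=cam('wrist'); s=ctrl.get_state(); print(s['eef_pos'],s['tcp_rot'])
    e=dial(c[0],proj(X,*c[1:]),thr,26); print(e)
    for z in (.009,.010): print(onz(*e[0],z,*c[1:]),'dia',np.mean(e[1])*np.linalg.norm(onz(*e[0],z,*c[1:])-c[3])/c[1][0,0])
    return e,c
if __name__=='__main__':
    e,c=go((.589,.19,.01)); t=cam('top'); sd=cam('side')
    et=dial(t[0],(242,191),60,8); es=dial(sd[0],(261,276),70,12); print(et,es)
    print('tri',tri((*e[0],c),(*et[0],t),(*es[0],sd)),tri((*e[0],c),(*es[0],sd)))
E
python3 case.py
```

```text
[0.58750221 0.18987806 0.11811371] [ 7.34008866e-01  6.79139818e-01 -2.86035974e-04 -1.00653548e-04]
((318.1149597167969, 189.12429809570312), (34.65895462036133, 36.389801025390625), 91.68501281738281)
[0.58758473 0.19335917 0.009     ] dia 0.027053419777215756
[0.58760535 0.19361999 0.01      ] dia 0.02694573450326233
((241.71343994140625, 191.01158142089844), (9.940171241760254, 15.718742370605469), 172.0430908203125) ((260.47430419921875, 275.6070556640625), (10.975667953491211, 15.062152862548828), 82.54782104492188)
tri [0.58833705 0.19175451 0.00429709] [0.58739862 0.19214538 0.00497058]
```

>>> send_rows(series=[[[0.3,0,3,0,0,0,0.2],[0,0,3,0,0,0,0.2],[0,0,3,0,0,0,0.2],[0,0,2.6,0,0,0,0.2],[0,0,0,0,0,0,0.2],[0,0,0,0,0,0,0.2]]], force=25)

```text
time: 8.02
eef_pos: [0.5888, 0.1938, 0.0035]
tcp_rot: [0.734, 0.68, 0.001, 0.0]
contact_force: [-0.0, 0.8, 0.6]
opening: 0.601
finger_force: 0.0
```

>>> send_rows(series=[[[0,0,0,0,0,0,-0.4],[0,0,0,0,0,0,-0.4],[0,0,0,0,0,0,-0.4],[0,0,0,0,0,0,-0.4],[0,0,0,0,0,0,-0.4]]])

```text
time: 8.65
eef_pos: [0.5894, 0.1942, 0.0044]
tcp_rot: [0.733, 0.68, 0.001, 0.001]
contact_force: [-0.6, -1.3, 5.7]
opening: 0.404
finger_force: 25.0
```

Gripped at 25 N. I'll lift and turn to the placing yaw.

>>> send_rows(series=[[[0,0,-1,0,0,0,-0.4],[0,0,-3.5,0,0,0,-0.4],[0,0,-4,0,0,0,-0.4],[0,0,-3,0,0,0,-0.4],[0,0,0,0,0,0.17,-0.4],[0,0,0,0,0,0.17,-0.4],[0,0,0,0,0,0.17,-0.4],[0,0,0,0,0,0.18,-0.4],[0,0,0,0,0,0.18,-0.4],[0,0,0,0,0,0.18,-0.4]]])

```text
time: 9.9
eef_pos: [0.5874, 0.1942, 0.1173]
tcp_rot: [0.976, 0.218, -0.0, -0.0]
contact_force: [0.4, -0.2, -1.3]
opening: 0.403
finger_force: 25.1
```

>>> send_rows(series=[[[0,0,0,0,0,0.18,-0.4],[0,0,0,0,0,0.161,-0.4],[0,0,0,0,0,0,-0.4],[0,0,0,0,0,0,-0.4]]])

```text
time: 10.4
eef_pos: [0.5877, 0.1941, 0.1173]
tcp_rot: [0.999, 0.053, -0.0, -0.0]
contact_force: [0.9, -0.8, -0.2]
opening: 0.409
finger_force: 25.1
```

```bash
python3 - <<'E'
from h import *
c=cam('wrist'); s=ctrl.get_state();print(s['time'],s['eef_pos'],s['tcp_rot'],2*np.arctan2(s['tcp_rot'][1],s['tcp_rot'][0]))
print(proj(s['eef_pos'],*c[1:]))
np.savez('g1.npz',img=c[0],K=c[1],R=c[2],o=c[3])
save('g1.png',c[0][200:400,200:440],3)
E
```

```text
10.45 [0.58772028 0.19414133 0.1172956 ] [ 9.98605004e-01  5.28017975e-02 -1.24163889e-04 -2.72362800e-05] 0.10565272861112168
[318.00539222 256.02421833]
```

View pics/g1.png

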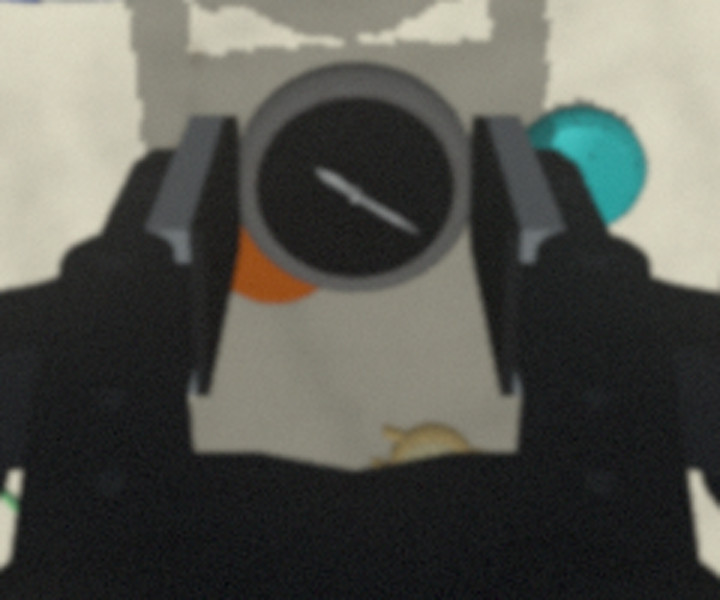

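The case is held level between the pads, with its dial centre at raw (319,262). Computing its offset from the TCP and the route to the holder.

```bash
python3 - <<'E'
from h import *
from case import dial
d=np.load('g1.npz'); c=(d['img'],d['K'],d['R'],d['o']); s=ctrl.get_state(); p=s['eef_pos']
e=dial(c[0],(319,262),45,29); print(e)
for uv in (e[0],(319,262.3)):
    X=onz(*uv,p[2]+.0056,*c[1:]); R=Ro.from_quat(s['tcp_rot']).as_matrix(); off=R.T@(X-p); print(off)
    tgt=np.array([.5468,-.1444,0]); print('shift tool',(R.T@(tgt-X))[:2]*100)
E
```

```text
((319.0, 262.0), (56.94902801513672, 56.94902801513672), 0.0)
[-0.00017119  0.00043938 -0.00559999]
shift tool [-7.61934744 33.19068371]
[-0.00031671  0.00043975 -0.00559995]
shift tool [-7.60479506 33.1906473 ]
```

>>> send_rows(series=[[[-1.1,4.7,0,0,0,0,-0.4],[-1.1,4.8,0,0,0,0,-0.4],[-1.1,4.8,0,0,0,0,-0.4],[-1.1,4.8,0,0,0,0,-0.4],[-1.1,4.8,0,0,0,0,-0.4],[-1.1,4.8,0,0,0,0,-0.4],[-1.0,4.5,0,0,0,0,-0.4],[0,0,3,0,0,0,-0.4],[0,0,0,0,0,0,-0.4],[0,0,0,0,0,0,-0.4]]])

```text
time: 11.7
eef_pos: [0.547, -0.1436, 0.0878]
tcp_rot: [0.999, 0.053, 0.0, 0.0]
contact_force: [-0.5, 1.4, -0.3]
opening: 0.405
finger_force: 25.1
```

```bash
python3 - <<'E'
from h import *
cam('wrist'); c=cam('wrist'); s=ctrl.get_state(); p=s['eef_pos'];print(s['time'],p,s['tcp_rot'])
R=Ro.from_quat(s['tcp_rot']).as_matrix()
print('to target', (R.T@(np.array([.5468,-.1444,p[2]])-(p+R@[-.0003,.0004,0])))*100)
save('p1.png',c[0][130:400,180:460],2.2)
E
```

```text
11.8 [ 0.54754594 -0.1436881   0.08857219] [9.98616759e-01 5.25697821e-02 8.79391577e-04 4.62204898e-04]
to target [-5.16560494e-02  2.29647642e-02 -7.55022369e-05]
```

View pics/p1.png

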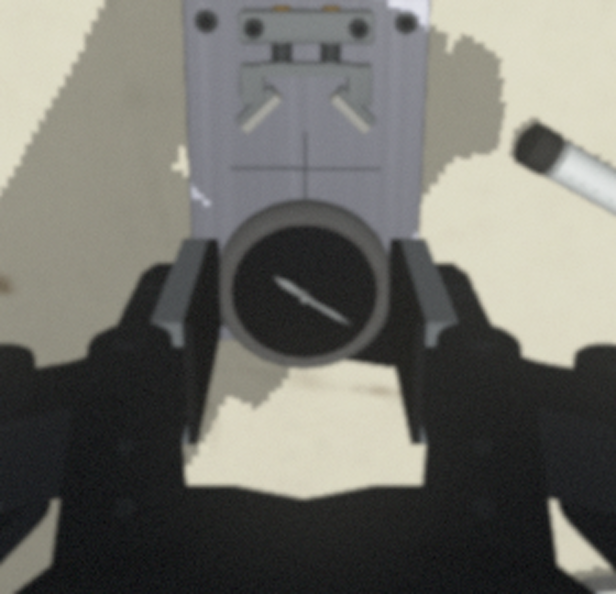

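The case is held level over the plate. The V jaw faces are at (262,112) and (352,112), the cross at (305,168), and the rear screws at (206,21) and (406,23). A quick check of plate position from this closer view.

```bash
python3 - <<'E'
from h import *
cam('wrist');c=cam('wrist'); s=ctrl.get_state(); p=s['eef_pos'];print(p)
R=Ro.from_quat(s['tcp_rot']).as_matrix(); ctr=np.array([.5443,-.1447,.012]); Rz=Ro.from_euler('z',.104).as_matrix()
for n,u,v,z in [('screw',206,21,.012),('screw',406,23,.012),('cross',305,168,.012),('Vi',282,96,.020),('Vi',332,96,.020),('Vo',244,130,.020),('Vo',372,130,.020)]:
    X=onz(180+u/2.2,130+v/2.2,z,*c[1:]); print(n,(Rz.T@(X-ctr))*1000)
E
```

```text
[ 0.5474811  -0.14371083  0.08848162]
screw [4.76173878e+01 2.89842074e+01 1.04083409e-14]
screw [ 4.71709094e+01 -2.89962858e+01  1.04083409e-14]
cross [3.04089551e+00 1.68308625e-01 1.04083409e-14]
Vi [27.19420156  6.85931704  8.        ]
Vi [27.225255   -7.48656605  8.        ]
Vo [17.0929145  17.95412651  8.        ]
Vo [ 17.17226079 -19.23723807   8.        ]
```

The second view agrees within 0.5 mm. Lowering the case.

>>> send_rows(series=[[[0,0,2.5,0,0,0,-0.4],[0,0,2.5,0,0,0,-0.4],[0,0,1.5,0,0,0,-0.4],[0,0,0.5,0,0,0,-0.4],[0,0,0,0,0,0,-0.4],[0,0,0,0,0,0,-0.4]]])

```text
time: 12.65
eef_pos: [0.5475, -0.1443, 0.0184]
tcp_rot: [0.999, 0.052, 0.001, 0.0]
contact_force: [0.1, -0.6, 0.0]
opening: 0.403
finger_force: 25.1
```

>>> send_rows(series=[[[0,0,0.1,0,0,0,-0.4],[0,0,0,0,0,0,-0.4]]])

```text
time: 12.9
eef_pos: [0.5469, -0.1441, 0.0166]
tcp_rot: [0.999, 0.052, 0.0, 0.0]
contact_force: [-0.4, -0.2, -1.1]
opening: 0.402
finger_force: 25.1
```

>>> send_rows(series=[[[0,0,0.08,0,0,0,-0.4],[0,0,0,0,0,0,-0.4]]])

```text
time: 13.15
eef_pos: [0.5472, -0.1442, 0.0164]
tcp_rot: [0.999, 0.052, 0.0, 0.0]
contact_force: [-1.8, 0.3, 5.2]
opening: 0.403
finger_force: 25.7
```

Contact at 5 N and the height expected. Releasing and lifting.

>>> send_rows(series=[[[0,0,0,0,0,0,0.2],[0,0,0,0,0,0,0.2],[0,0,0,0,0,0,0.2],[0,0,0,0,0,0,0.2],[0,0,-2.5,0,0,0,0.2],[0,0,-4,0,0,0,0.2],[0,0,-3.3,0,0,0,0.2],[1.2,0,0,0,0,0,0.2],[0,0,0,0,0,0,0.2],[0,0,0,0,0,0,0.2]]])

```text
time: 14.4
eef_pos: [0.5575, -0.1422, 0.1115]
tcp_rot: [0.999, 0.052, -0.002, -0.001]
contact_force: [0.0, 0.6, -0.0]
opening: 0.597
finger_force: 0.0
```

```bash
python3 - <<'E'
from h import *
cam('wrist'); c=cam('wrist'); s=ctrl.get_state(); p=s['eef_pos'];print(s['time'],p,s['tcp_rot'])
np.savez('r1.npz',img=c[0],K=c[1],R=c[2],o=c[3])
save('r1.png',c[0][100:330,190:450],2.5)
E
```

```text
14.5 [ 0.55759874 -0.14232024  0.1117787 ] [ 9.98653538e-01  5.18508580e-02 -1.43645055e-03 -7.32465970e-04]
```

View pics/r1.png

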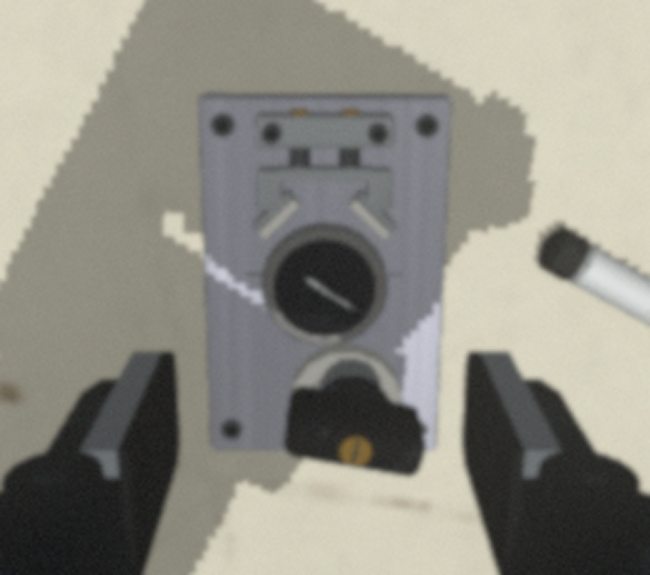

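The case lies flat, with its dial at (325,286), centred between the V and the eccentric. The wing is at θ≈0.15 and the cap at (355,451). I'll turn back to the knob's yaw and regrip.

>>> send_rows(series=[[[0,0,0,0,0,-0.17,-0.2],[0,0,0,0,0,-0.175,-0.2],[0,0,0,0,0,-0.175,-0.2],[0,0,0,0,0,-0.175,-0.2],[0,0,0,0,0,-0.175,-0.2],[0,0,0,0,0,-0.175,-0.2],[0,0,0,0,0,-0.175,-0.2],[0,0,0,0,0,-0.171,-0.2],[-1.6,-3.9,0,0,0,0,-0.2],[0,0,0,0,0,0,-0.2]]], force=70)

```text
time: 15.75
eef_pos: [0.5159, -0.1555, 0.1118]
tcp_rot: [0.734, 0.679, -0.001, -0.002]
contact_force: [-0.2, 0.4, -0.2]
opening: 0.4
finger_force: 0.0
```

>>> send_rows(series=[[[0,0,1,0,0,0,-0.2],[0,0,0,0,0,0,-0.2],[0,0,0,0,0,0,-0.2]]])

```text
time: 16.12
eef_pos: [0.519, -0.1556, 0.1033]
tcp_rot: [0.733, 0.68, -0.0, -0.0]
contact_force: [-0.5, -0.4, 0.8]
opening: 0.401
finger_force: 0.0
```

```bash
python3 - <<'E'
from h import *
s=ctrl.get_state(); p=s['eef_pos'];print(s['time'],p,s['tcp_rot'],s['opening'],2*np.arctan2(s['tcp_rot'][1],s['tcp_rot'][0]))
R=Ro.from_quat(s['tcp_rot']).as_matrix(); print(R.T@(np.array([.5172,-.1551,.031])-p)*100)
E
```

```text
16.125 [ 0.51896218 -0.15557544  0.10326797] [ 7.33305560e-01  6.79899208e-01 -2.08448382e-05 -1.51161662e-04] 0.40055563384653003 1.495250374714693
[ 0.03284382 -0.1774971   7.22684731]
```

>>> send_rows(series=[[[0,-0.17,2.5,0,0,0,-0.2],[0,0,2.7,0,0,0,-0.2],[0,0,2,0,0,0,-0.2],[0,0,0,0,0,0,-0.2],[0,0,0,0,0,0,-1],[0,0,0,0,0,0,-1],[0,0,0,0,0,0,-1],[0,0,0,0,0,0,-1]]])

```text
time: 17.12
eef_pos: [0.517, -0.1557, 0.0324]
tcp_rot: [0.733, 0.68, 0.0, 0.0]
contact_force: [-4.4, 1.3, 5.5]
opening: 0.202
finger_force: 68.5
```

```bash
cat > st.py <<'E'
from h import *
w=[];f=[];o=[]
s=ctrl.get_state(); y=2*np.arctan2(s['tcp_rot'][1],s['tcp_rot'][0])
print(s['time'],s['eef_pos'],'F',s['contact_force'].round(2),'T',s['wrist_torque'].round(3),'eff6',s['joint_efforts'][5].round(4),'open',s['opening'],'theta',1.675-y)
E
python3 st.py
```

```text
17.125 [ 0.51697744 -0.15566705  0.03235951] F [-4.36  1.27  5.47] T [0.198 0.651 0.033] eff6 0.004 open 0.20195302374972185 theta 0.18008794110775983
```

Regripped. Turning clockwise through the free range first.

>>> send_rows(series=[[[0,0,0,0,0,0.1,-1],[0,0,0,0,0,0.15,-1],[0,0,0,0,0,0.15,-1],[0,0,0,0,0,0.15,-1],[0,0,0,0,0,0.15,-1],[0,0,0,0,0,0.1,-1],[0,0,0,0,0,0.05,-1],[0,0,0,0,0,0.05,-1]]])

```text
time: 18.12
eef_pos: [0.5166, -0.1555, 0.0323]
tcp_rot: [0.956, 0.293, -0.0, -0.0]
contact_force: [-4.4, 1.7, 5.6]
opening: 0.201
finger_force: 68.6
```

```bash
python3 st.py
```

```text
18.125 [ 0.51664731 -0.15548898  0.03232157] F [-4.42  1.7   5.59] T [0.254 0.732 0.175] eff6 -0.0536 open 0.20070954801456725 theta 1.0806978763648991
```

>>> send_rows(series=[[[0,0,0,0,0,0.05,-1],[0,0,0,0,0,0.05,-1]]])

```text
time: 18.38
eef_pos: [0.5167, -0.1555, 0.0323]
tcp_rot: [0.97, 0.245, -0.001, -0.0]
contact_force: [-5.6, 1.9, 6.5]
opening: 0.2
finger_force: 68.6
```

```bash
python3 st.py
```

```text
18.375 [ 0.51665306 -0.15548728  0.03234214] F [-5.64  1.94  6.52] T [0.266 0.819 0.14 ] eff6 -0.0544 open 0.1995378633834472 theta 1.180691253500866
```

>>> send_rows(series=[[[0,0,0,0,0,0.04,-1],[0,0,0,0,0,0.04,-1]]])

```text
time: 18.62
eef_pos: [0.5166, -0.1555, 0.0323]
tcp_rot: [0.979, 0.206, -0.001, -0.0]
contact_force: [-5.3, 1.8, 6.3]
opening: 0.2
finger_force: 68.6
```

```bash
python3 st.py
```

```text
18.625 [ 0.51663357 -0.15545775  0.03233621] F [-5.3   1.82  6.27] T [0.249 0.771 0.158] eff6 -0.0128 open 0.19975212228530362 theta 1.260400633661396
```

>>> send_rows(series=[[[0,0,0,0,0,0.04,-1],[0,0,0,0,0,0.04,-1]]])

```text
time: 18.88
eef_pos: [0.5166, -0.1554, 0.0323]
tcp_rot: [0.986, 0.167, -0.001, -0.0]
contact_force: [-5.3, 0.9, 6.3]
opening: 0.199
finger_force: 68.6
```

```bash
python3 st.py
```

```text
18.875 [ 0.51659817 -0.15540104  0.03231123] F [-5.31  0.92  6.34] T [0.306 0.796 0.186] eff6 -0.0129 open 0.19880169752212792 theta 1.3404226094472453
```

>>> send_rows(series=[[[0,0,0,0,0,0.04,-1],[0,0,0,0,0,0.04,-1]]])

```text
time: 19.12
eef_pos: [0.5166, -0.1554, 0.0323]
tcp_rot: [0.992, 0.127, -0.001, -0.0]
contact_force: [-4.7, 2.1, 6.3]
opening: 0.2
finger_force: 68.6
```

```bash
python3 st.py
```

```text
19.125 [ 0.51659137 -0.15537939  0.03232841] F [-4.65  2.09  6.33] T [0.305 0.827 0.15 ] eff6 -0.0112 open 0.20048981682757666 theta 1.420425723692001
```

>>> send_rows(series=[[[0,0,0,0,0,0.04,-1],[0,0,0,0,0,0.04,-1]]])

```text
time: 19.38
eef_pos: [0.5166, -0.1554, 0.0323]
tcp_rot: [0.996, 0.087, -0.001, -0.0]
contact_force: [-5.3, 1.9, 6.6]
opening: 0.202
finger_force: 68.6
```

```bash
python3 st.py
```

```text
19.375 [ 0.51659678 -0.15535419  0.03234187] F [-5.33  1.9   6.59] T [0.329 0.794 0.163] eff6 -0.0107 open 0.20172870426710476 theta 1.5003977191391518
```

>>> send_rows(series=[[[0,0,0,0,0,0.03,-1],[0,0,0,0,0,0.03,-1]]])

```text
time: 19.62
eef_pos: [0.5166, -0.1553, 0.0323]
tcp_rot: [0.998, 0.057, -0.001, -0.0]
contact_force: [-5.3, 2.3, 6.7]
opening: 0.203
finger_force: 68.7
```

```bash
python3 st.py
```

```text
19.625 [ 0.51656544 -0.15532899  0.03231414] F [-5.32  2.26  6.69] T [0.289 0.838 0.096] eff6 0.0454 open 0.20290248843045394 theta 1.5599823232515868
```

>>> send_rows(series=[[[0,0,0,0,0,0.03,-1],[0,0,0,0,0,0.03,-1]]])

```text
time: 19.88
eef_pos: [0.5165, -0.1553, 0.0323]
tcp_rot: [1.0, 0.028, -0.001, -0.0]
contact_force: [-5.4, 2.8, 7.6]
opening: 0.197
finger_force: 68.7
```

```bash
python3 st.py
```

```text
19.875 [ 0.5165491  -0.15531663  0.03233805] F [-5.41  2.82  7.59] T [0.365 0.895 0.175] eff6 0.0804 open 0.1972657084140433 theta 1.6198369173304006
```

>>> send_rows(series=[[[0,0,0,0,0,0.03,-1],[0,0,0,0,0,0.03,-1]]])

```text
time: 20.12
eef_pos: [0.5165, -0.1553, 0.0323]
tcp_rot: [1.0, -0.002, -0.001, -0.0]
contact_force: [-4.8, 3.2, 7.2]
opening: 0.202
finger_force: 68.7
```

```bash
python3 st.py
```

```text
20.125 [ 0.5165142  -0.15527798  0.03233036] F [-4.76  3.2   7.15] T [0.358 0.833 0.223] eff6 0.1171 open 0.2019640675415685 theta 1.6796283622891763
```

>>> send_rows(series=[[[0,0,0,0,0,0.0,-1]]])

```text
time: 20.25
eef_pos: [0.5165, -0.1553, 0.0323]
tcp_rot: [1.0, -0.002, -0.001, -0.0]
contact_force: [-5.6, 2.3, 5.7]
opening: 0.198
finger_force: 68.7
```

```bash
cat > av.py <<'E'
from h import *
T=[]
for i in range(8):
    ctrl.read_camera('side'); s=ctrl.get_state(); T.append([s['wrist_torque'][2],s['joint_efforts'][5],*s['contact_force']])
T=np.array(T); print(T.mean(0).round(4),T.std(0).round(4)); print(T[:,1].round(3))
E
python3 av.py; python3 st.py
```

```text
[ 0.113   0.1088 -5.2996  2.4434  6.5982] [0.0386 0.001  0.5774 0.4844 0.602 ]
[0.111 0.108 0.108 0.108 0.109 0.109 0.109 0.109]
20.65 [ 0.51652846 -0.15528296  0.0323188 ] F [-5.14  2.44  6.53] T [0.325 0.869 0.168] eff6 0.1086 open 0.20175776525590747 theta 1.6794054594214132
```

>>> send_rows(series=[[[0,0,0,0,0,0.015,-1],[0,0,0,0,0,0.015,-1]]])

```text
time: 20.9
eef_pos: [0.5165, -0.1553, 0.0323]
tcp_rot: [1.0, -0.017, -0.001, -0.0]
contact_force: [-5.1, 3.2, 6.9]
opening: 0.2
finger_force: 68.7
```

```bash
python3 st.py; python3 av.py; python3 st.py
```

```text
20.9 [ 0.51650681 -0.15525679  0.03230823] F [-5.07  3.2   6.88] T [0.427 0.859 0.3  ] eff6 0.1958 open 0.20036994347460618 theta 1.7089760413222193
[ 0.1338  0.1484 -5.4793  2.423   6.7797] [0.0172 0.0233 0.6581 0.4105 0.4281]
[0.209 0.149 0.138 0.137 0.138 0.138 0.138 0.138]
21.3 [ 0.5165135  -0.15524159  0.03231156] F [-6.34  2.64  6.37] T [0.418 0.865 0.109] eff6 0.1384 open 0.20261668185573098 theta 1.709186642210162
```

Resting torque rises about 1.0 N m/rad, matching the stated stiffness, so contact began near 1.58 and the squeeze is about 12 N. I'll back off slightly towards 10 N, then release.

>>> send_rows(series=[[[0,0,0,0,0,-0.015,-1],[0,0,0,0,0,0,-1],[0,0,0,0,0,0,-1]]])

```text
time: 21.68
eef_pos: [0.5165, -0.1552, 0.0323]
tcp_rot: [1.0, -0.01, -0.001, -0.0]
contact_force: [-6.2, 2.5, 7.3]
opening: 0.199
finger_force: 68.7
```

```bash
python3 av.py; python3 st.py
```

```text
[ 0.1277  0.13   -5.5365  2.6583  6.7118] [2.690e-02 1.000e-04 3.352e-01 3.683e-01 4.570e-01]
[0.13 0.13 0.13 0.13 0.13 0.13 0.13 0.13]
22.075 [ 0.51653291 -0.15526284  0.0323312 ] F [-5.44  2.23  5.88] T [0.38  0.898 0.151] eff6 0.1299 open 0.19857314169129098 theta 1.6943030091904854
```

>>> send_rows(series=[[[0,0,0,0,0,-0.015,-1],[0,0,0,0,0,0,-1],[0,0,0,0,0,0,-1]]])

```text
time: 22.45
eef_pos: [0.5165, -0.1553, 0.0323]
tcp_rot: [1.0, -0.002, -0.001, -0.0]
contact_force: [-4.8, 3.1, 6.9]
opening: 0.199
finger_force: 68.7
```

```bash
python3 av.py; python3 st.py
```

```text
[ 0.0608  0.049  -5.2205  2.4398  6.8133] [3.130e-02 1.000e-04 3.965e-01 4.330e-01 7.163e-01]
[0.049 0.049 0.049 0.049 0.049 0.049 0.049 0.049]
22.85 [ 0.51650723 -0.15525112  0.03229489] F [-5.47  2.56  7.54] T [0.349 0.867 0.079] eff6 0.049 open 0.1979045101909392 theta 1.67976040298259
```

The hysteresis shows pivot friction. Comparing moving torques against the free baseline, 1.71 rad corresponds to about 10 N and 1.68 to about 7.5 N. I'll go back to 1.71 and release.

>>> send_rows(series=[[[0,0,0,0,0,0.015,-1],[0,0,0,0,0,0.015,-1]]])

```text
time: 23.1
eef_pos: [0.5165, -0.1552, 0.0323]
tcp_rot: [1.0, -0.017, -0.001, -0.0]
contact_force: [-5.1, 2.9, 6.4]
opening: 0.2
finger_force: 68.7
```

```bash
python3 st.py; python3 av.py; python3 st.py
```

```text
23.1 [ 0.5165126  -0.15523389  0.03231915] F [-5.05  2.87  6.42] T [0.407 0.853 0.217] eff6 0.1953 open 0.19986305463059892 theta 1.7090668160839446
[ 0.1403  0.1403 -5.2762  2.4063  6.8819] [0.0231 0.0268 0.5668 0.4111 0.4443]
[0.211 0.139 0.128 0.128 0.129 0.129 0.129 0.129]
23.5 [ 0.51650403 -0.15525856  0.03232315] F [-6.    2.42  6.73] T [0.399 0.853 0.127] eff6 0.1293 open 0.20131098078986492 theta 1.7093124610657329
```

>>> send_rows(series=[[[0,0,0,0,0,0,-0.2],[0,0,0,0,0,0,-0.2],[0,0,0,0,0,0,-0.2],[0,0,-2.5,0,0,0,-0.2],[0,0,-3,0,0,0,-0.2],[0,0,-2.7,0,0,0,-0.2],[4.2,0.3,0,0,0,0,-0.2],[0,0,0,0,0,0,-0.2],[0,0,0,0,0,0,-0.2]]])

```text
time: 24.62
eef_pos: [0.558, -0.1598, 0.1128]
tcp_rot: [1.0, -0.018, -0.001, -0.0]
contact_force: [-0.6, -0.6, -0.0]
opening: 0.401
finger_force: 0.0
```

```bash
python3 - <<'E'
from h import *
from case import dial
cam('wrist'); c=cam('wrist'); s=ctrl.get_state(); print(s['eef_pos'],s['tcp_rot'])
np.savez('f1.npz',img=c[0],K=c[1],R=c[2],o=c[3])
ctr=np.array([.5443,-.1447,.012]); Rz=Ro.from_euler('z',.104).as_matrix()
h=lambda X:(Rz.T@(X-ctr)*1000).round(1)
e=dial(c[0],proj(ctr+Rz@[.008,0,.010],*c[1:]),60,24); print(e,h(onz(*e[0],.022,*c[1:])))
# wing: dark mask about the pivot, minAreaRect
X=ctr+Rz@[-.028,-.008,.048]; g=cv2.cvtColor(c[0],7); m=cv2.inRange(g,0,50); k=np.zeros_like(m); u=proj(X,*c[1:]); cv2.circle(k,tuple(int(v) for v in u),33,255,-1); m&=k
cs,_=cv2.findContours(m,0,1); w=max(cs,key=cv2.contourArea); r=cv2.minAreaRect(w); b=cv2.boxPoints(r); print(u,r)
d=max((b[1]-b[0],b[2]-b[1]),key=np.linalg.norm); q=onz(*(np.array(r[0])+d/2),.06,*c[1:])-onz(*(np.array(r[0])-d/2),.06,*c[1:])
print('wing angle theta',(.104+np.pi/2-np.arctan2(q[1],q[0]))%np.pi)
E
```

```text
[ 0.55764259 -0.1597559   0.11274219] [ 9.99844008e-01 -1.76393913e-02 -8.32468442e-04 -3.44285287e-04]
((296.32012939453125, 206.59632873535156), (36.809268951416016, 39.8900032043457), 102.85209655761719) [ 8.7 -0.2 10. ]
[313.63434714 277.44028482] ((314.0, 271.0), (28.0, 54.0), 0.0)
wing angle theta 1.71205574250579
```

The case measures 1.7 mm to +x of the seat and 0.2 mm across, with the knob holding at 1.71 after release and the gripper clear. Handing in.

```bash
python3 -c "
from plant import ctrl
print(ctrl.sign_off())"
```

```text
the job is handed in; nothing more can be done
None
```

I clamped the black-dial case in the V with the knob at about 1.71 rad and handed the job in at about 25 s; the verdict wasn't shown. I put the squeeze at about 10 N from noisy wrist torque (give or take a few newtons), and nothing else on the bench was knowingly touched.

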